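# Cycle a belt tensioner and hold it back for the belt

### The arm

A 6-joint arm with a two-finger parallel gripper is mounted at the origin on a cart in front of the work surface, level with it; the furniture and walls round the work are solid. World frame = base frame: x ahead of the robot, y to its left, z up, the work surface at z = 0. Lengths are in m, angles in rad, forces in N, time in s.
With the tool pointing down it reaches from about 0.35 to 0.775 m from the base axis. Payload 7.3 kg.
Tool frame: the origin (TCP) lies midway between the tips of the shut fingers; the grasp point (between the pads) lies 19 mm behind it; z points along the fingers, y is the line along which they close (so a half turn about z gives the same grasp; the last joint's range is limited). The gripper opens to 92 mm and grips with 3 to 60 N. Pads are 19 mm wide; open, the fingers measure 130 mm over their backs; the gripper's body (75 mm by 190 mm) begins 47 mm behind the grasp point.
Start: joints at [1.056, 0.342, 1.524, -0, 1.275, -0.146], TCP at [0.189, 0.49, 0.207] pointing down, gripper open.
Joint ranges: [-2.53, 2.53], [-0.77, 2.02], [0.04, 2.7], [-1, 4.14], [0.28, 2.66], [-3.11, 3.11]. Speed limits (rad/s): [2.57, 2.57, 3.14, 3.14, 3.14, 3.14].

### API

Orientations are given as a unit quaternion [x, y, z, w].
In Python, from station import env, cams gives the robot as it stands.
- The arm moves only by the tool send_rows, never from a script. Its argument "moves" is a list of rows, each an object with "delta_rot": the turn, a rotation vector about the tool's x, y, z in units of 5 degrees (1.0 is 5 degrees), a list of three; "translation": the shift along the tool's x, y, z in units of 30 mm (1.0 is 30 mm), a list of three; "claw": the closure, from -1 (fully open) to 1 (shut). A call has exactly 5 rows; each row shifts and turns the commanded pose from where the row before left it, along the tool's axes as they then stand; what a row does not reach is not made up. A row lasts 1/10 s, in which the tool goes at most 50 mm and 8.59 degrees, less where a joint would pass 70% of its speed; a pose out of reach is approached as far as the arm can. A call is refused whole if a number of a shift passes 1 or a number of a turn 1, either way. A call with a gripper value outside its range is refused whole. The fingers move at their own pace and stop on an object; "newtons" is the grip in N (left out, the last holds). Time passes only in rows, so rows that do not move let the fingers close, or fill a call up. It gives the time, the measured TCP pose, the force, the opening and the grip force at its end, in the units of the state.
- env.sense(): the state, without advancing time (a new reading comes with each control period).
- cams.read_camera(name): name is "scene" or "top"; returns the picture (384x512x3 uint8, red, green, blue); there is no depth.
- cams.camera_info(name): a dict with "fx", "fy", "cx", "cy" (pixels), "D" ([k1, k2, p1, p2, k3] as OpenCV has them; the pictures are not rectified), "rvec" (rotation vector, rad) and "tvec" (3), from world to camera coordinates, as OpenCV has them. Camera axes: x right, y down, z forward; pixel columns grow to the right and rows downward; lengths in m; the calibration is good to about 2 mm. A picture is of the moment at which its call begins. camera_info takes no time and is no camera call.
- env.hand_in(): hands the job in; it is judged then, once.
The state is a dict: "t": time; "joint_pos": joint angles; "joint_velocities": joint speeds; "tau": joint torques, N m; "eef_pos": TCP position; "tool_rot": TCP orientation; "ft_force": force on the tool from outside, world axes, zero at the start; "moment": the same for the moment, N m; "opening": opening from 0.0 (shut) to 1.0 (fully open); "gripper_force": force on a finger pad.
Only numpy, scipy, OpenCV 4.12 (cv2) and the standard library are available. Lean on these libraries where they do the work, as an engineer would, in place of code of your own. Each camera call takes 0.05 s, during which the arm holds its last target. There are 200 camera calls.

### The job

Check the sprung belt tensioner on its stand: push the thumb pad of the trip lever down through its full stroke so that the pawl lets go and the arm springs home against its idler block, then take your fingers off the pad so that the lever comes up again. Then push the arm back by its roller, against its spring and past both ratchet clicks, until it is hard against its rear stop, and finish still holding it there with the fingers, as if someone were about to slip the belt on. Do not knock the standing pin, the small carton or the tape measure beside the stand.

Things in the scene. Friction and masses are not known exactly. Their poses are not given: they have to be found in the camera images.
- tensioner_stand: Grey base plate 160 x 270 x 12 mm, fixed to the bench. Origin on the bench top, 5 mm short of the plate's centre in x and in y; x points away from the robot at yaw 0, yaw up to 0.42 rad either way. The arm with its roller lies toward -y, the trip lever toward +y. An idler block (24 x 18 mm, top at 42 mm) stands on the arm's home side 34 to 58 mm out from the pivot, a stop post behind the arm.
- pivot (a point): Axis (vertical) of the tensioner arm, at stand (20, 0, 40) mm. The roller's axis runs on a circle of radius 105 mm about it.
- tensioner (a joint): Swing of the arm, rad. 0 = home on the idler block, roller at -115 deg from the stand's x; grows counterclockwise from above (roller moves to the stand's +x) to 0.90 = hard on the rear stop. Its spring pushes home: 3.3 N at the roller at 0, 9.3 N at 0.90. Clicks on passing 0.36 and 0.74; let go, it falls back to the last click and the pawl holds it there. It starts held at the first click.
- roller_top (a point): Centre of the top of the roller on the arm's end, 70 mm above the bench (a 5 mm bolt head stands on it). Plain aluminium cylinder, diameter 36 mm, upright, 42 to 70 mm above the bench; does not spin. The steel arm under it is 22 mm wide, 30 to 40 mm above the bench.
- trip (a joint): Trip lever (pawl rocker) on a horizontal hinge, rad. 0 = up, pawl nose down in the ratchet; 0.35 = pad fully down, nose lifted; the arm is let go from about 0.2. A spring returns it to 0: about 2 to 6 N at the pad, a few N more while the pawl is loaded. It also bobs up to about 0.2 and back as each tooth clicks by.
- trip_pad (a point): Centre of the top of the trip lever's ribbed steel thumb pad, 26 x 26 mm, 66 mm above the bench when up; at stand (20, 115, 66) mm. It goes down 12 mm in its full stroke, swinging on a 35 mm radius about the hinge, which lies between it and the pivot.
- standing_pin: Bystander: plain steel pin, 25 mm diameter, 90 mm tall, standing on the bench behind the stand. Origin at the centre of its underside.
- carton: Bystander: small brown carton, 43 x 65 x 37 mm, standing on the bench behind the stand. Origin at the centre of its underside.
- tape: Bystander: yellow tape measure 34 x 80 x 62 mm, standing on the bench beside the trip lever's end of the stand. Origin at the centre of its underside.

How it is judged:
By the outcome, as a careful person would: the job done as asked, in the order asked, and still so for the second after the job is handed in, while the arm keeps its last pose, push and grip.
It also fails if it takes over 45 s, if anything falls off the work surface, if the arm or the gripper's body presses on something with over 40 N, if the wrist force passes 120 N, or if a joint passes its speed limit or range.

## Working session

There is one attempt and no reset: what is moved stays moved. The work goes in short steps, Python scripts to look and compute and a tool call to move; the robot and the scene stay as the last step left them, time stands still between calls to the robot, and variables do not carry over. Pictures are saved under pics/ and viewed, at most 12 in all, crops included, and the job is handed in when it is done.

Besides the shell and the picture viewer there is one more tool, called after "Request:" by a JSON object that holds its "op" and its "data". send_rows: Moves the arm, as the interface text tells. Its arguments: {"type":"object","properties":{"moves":{"type":"array"},"newtons":{"type":"number"}},"required":["moves"]}

```bash
mkdir -p pics; ls; python3 - <<'E'
from station import env,cams
import cv2
for n in("scene","top"):
    cv2.imwrite(f"pics/{n}0.png",cams.read_camera(n)[:,:,::-1]); print(cams.camera_info(n))
print(env.sense())
E
```

```text
pics
{'fx': 346.8470900801247, 'fy': 346.8470900801247, 'cx': 251.19615347173752, 'cy': 192.96976897153363, 'D': array([-0.00847079,  0.        ,  0.        ,  0.        ,  0.        ]), 'rvec': array([ 0.792876  , -2.49844307,  1.21644528]), 'tvec': array([0.47773915, 0.33723669, 0.56287733])}
{'fx': 487.33817885568993, 'fy': 487.33817885568993, 'cx': 251.46749332929727, 'cy': 190.02145165428806, 'D': array([-0.1835181,  0.       ,  0.       ,  0.       ,  0.       ]), 'rvec': array([ 2.09780895, -2.12275567,  0.19058585]), 'tvec': array([-0.06110573,  0.63627694,  0.9117133 ])}
{'t': 0.1, 'joint_pos': array([ 1.05598966e+00,  3.42662740e-01,  1.52490400e+00, -2.41121490e-05,
        1.27541511e+00, -1.46016016e-01]), 'joint_velocities': array([ 0.0002739 , -0.00015539, -0.00128144,  0.00018677, -0.00020422,
       -0.00101171]), 'tau': array([ 2.73289377e-03, -4.32005632e+01, -2.44695371e+01,  7.20687769e-02,
        5.26135066e-02, -5.61845081e-05]), 'eef_pos': array([0.18905699, 0.48936125, 0.20601556]), 'tool_rot': array([ 1.83348639e-01,  9.83047707e-01, -6.60769695e-04, -2.14442865e-04]), 'ft_force': array([-0.10369123, -0.00614896, -0.00405239]), 'moment': array([ 0.02835522, -0.03696741, -0.03867265]), 'gripper_force': 0.0, 'opening': 0.9985114163586203}
```

View pics/scene0.png

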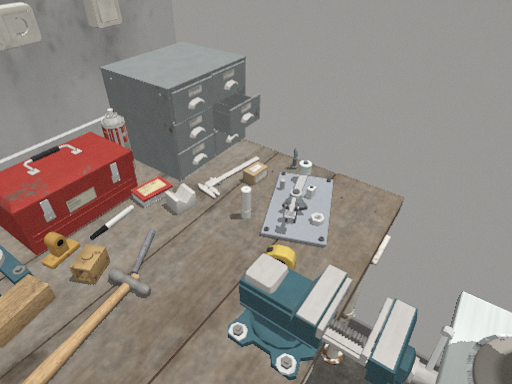

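View pics/top0.png

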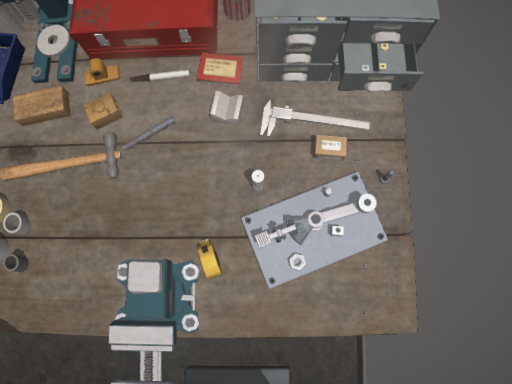

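The top view shows the plate with corners near (242,222), (358,174), (386,238) and (272,285). The pad is near (263,239), the roller near (367,203), the pin at (258,177), the carton at (331,147) and the tape at (208,258).

```bash
cat > h.py <<'E'
import numpy as np, cv2
from station import env,cams
def ray(n,uv,z):
    c=cams.camera_info(n); K=np.array([[c['fx'],0,c['cx']],[0,c['fy'],c['cy']],[0,0,1]])
    p=cv2.undistortPoints(np.array(uv,float).reshape(-1,1,2),K,c['D'])[:,0]
    R=cv2.Rodrigues(c['rvec'])[0]; o=-R.T@c['tvec']
    d=np.c_[p,np.ones(len(p))]@R
    return o+d*((z-o[2])/d[:,2])[:,None]
def proj(n,P):
    c=cams.camera_info(n); K=np.array([[c['fx'],0,c['cx']],[0,c['fy'],c['cy']],[0,0,1]])
    return cv2.projectPoints(np.array(P,float).reshape(-1,1,3),c['rvec'],c['tvec'],K,c['D'])[0][:,0]
E
python3 - <<'E'
from h import *
im=cv2.imread('pics/top0.png')
cv2.imwrite('pics/crop1.png',cv2.resize(im[130:300,190:400],None,fx=3.5,fy=3.5,interpolation=cv2.INTER_CUBIC))
hsv=cv2.cvtColor(im,cv2.COLOR_BGR2HSV)
print(hsv[245,340],hsv[215,265])
m=cv2.inRange(hsv,(100,25,90),(130,110,190)); m[:160]=0;m[:,:235]=0
m=cv2.morphologyEx(m,cv2.MORPH_CLOSE,np.ones((15,15)))
c=max(cv2.findContours(m,0,2)[0],key=cv2.contourArea); r=cv2.minAreaRect(c); b=cv2.boxPoints(r); print(r,b)
P=ray('top',b,.012); print(P, [np.linalg.norm(P[i]-P[i-1]) for i in range(4)])
print('pad',ray('top',[263,239],.066),'roller',ray('top',[367,203],.075),'pin',ray('top',[258,176],.09))
print('tape',ray('top',[[208,258],[212,242],[220,275],[200,240]],.06),'carton',ray('top',[331,147],.037))
E
```

```text
[109  20 179] [110  17 178]
((392.0, 171.0), (0.0, 0.0), 0.0) [[392. 171.]
 [392. 171.]
 [392. 171.]
 [392. 171.]]
[[ 0.68301252 -0.36950069  0.012     ]
 [ 0.68301252 -0.36950069  0.012     ]
 [ 0.68301252 -0.36950069  0.012     ]
 [ 0.68301252 -0.36950069  0.012     ]] [np.float64(0.0), np.float64(0.0), np.float64(0.0), np.float64(0.0)]
pad [[ 0.53684534 -0.09024403  0.066     ]] roller [[ 0.60373809 -0.29663434  0.075     ]] pin [[ 0.65770164 -0.08209484  0.09      ]]
tape [[ 0.50113802  0.01806532  0.06      ]
 [ 0.53256934  0.01025273  0.06      ]
 [ 0.46780802 -0.00551183  0.06      ]
 [ 0.53671893  0.03406247  0.06      ]] carton [[ 0.73020322 -0.23581614  0.037     ]]
```

View pics/crop1.png

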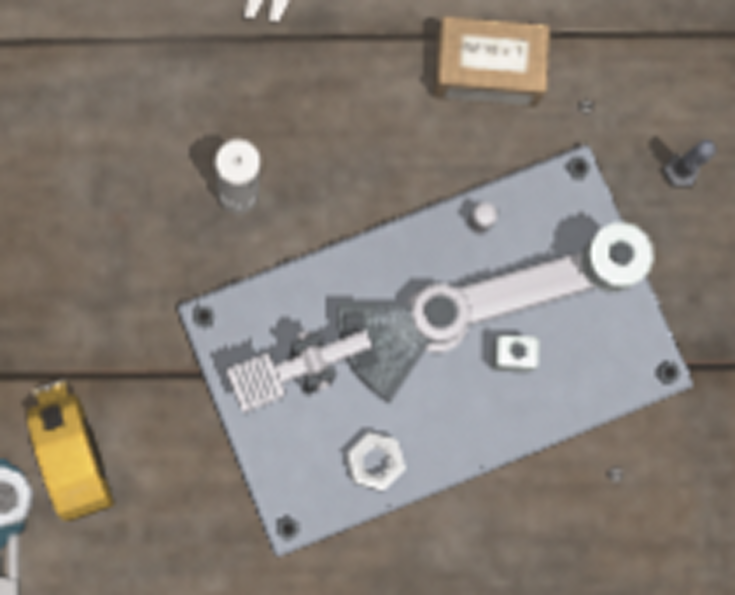

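The crop shows, in crop pixels: pad (257,383), roller (621,254), pivot (441,312), idler block (518,352), stop post (484,215), pin top (238,160), and an unlisted bolt standing at (690,160).

```bash
python3 - <<'E'
from h import *
def c(p): return (np.array(p,float)+.5)/3.5-.5+[190,130]
im=cv2.imread('pics/top0.png');hsv=cv2.cvtColor(im,cv2.COLOR_BGR2HSV)
cor=c([[178,303],[587,145],[692,385],[278,555]])
P=ray('top',cor,.012); print(P.round(4), [np.linalg.norm(P[i]-P[i-1]).round(4) for i in range(4)])
C=P.mean(0); ex=(P[0]+P[1]-P[2]-P[3])[:2]; ey=(P[0]+P[3]-P[1]-P[2])[:2]
y1=np.arctan2(ex[1],ex[0]); y2=np.arctan2(-ey[0],ey[1]); print('yaw',y1,y2)
y=(y1*160+y2*270)/430; R=np.array([[np.cos(y),-np.sin(y)],[np.sin(y),np.cos(y)]])
O=C[:2]-R@[.005,.005]; print('O',O)
W=lambda x,yy:(O+R@[x,yy]).round(4)
print('pivot',W(.02,0),'meas',ray('top',c([441,312]),.045)); print('pad',W(.02,.115),'meas',ray('top',c([257,383]),.066))
print('roller meas',ray('top',c([621,254]),.075))
for q in(0,.36,.74,.9,.95):
    a=np.deg2rad(-115)+q; print('roller',q,W(.02+.105*np.cos(a),.105*np.sin(a)), 'az world',y+a)
print('bolt',ray('top',c([[708,150]]),.05),ray('top',c([[682,178]]),0),'pin',ray('top',c([238,160]),.09))
print('tape',ray('top',c([[30,390],[65,383],[112,502],[70,518]]),.062))
print('carton',ray('top',c([[443,17],[549,26],[546,93],[438,86]]),.037).round(3))
print('post',ray('top',c([484,213]),.045))
s=cv2.imread('pics/scene0.png');print(proj('scene',[*ray('top',c([[257,383]]),.066),*ray('top',c([[621,254]]),.075)]))
cv2.imwrite('pics/crop2.png',cv2.resize(s[140:290,200:350],None,fx=4,fy=4,interpolation=cv2.INTER_CUBIC))
E
```

```text
[[ 0.5902 -0.0444  0.012 ]
 [ 0.6836 -0.2939  0.012 ]
 [ 0.5362 -0.3502  0.012 ]
 [ 0.4412 -0.1016  0.012 ]] [np.float64(0.1597), np.float64(0.2664), np.float64(0.1579), np.float64(0.2661)]
yaw 0.36551712348356297 0.3616725389125288
O [ 0.55989474 -0.20399148]
pivot [ 0.5786 -0.1969] meas [[ 0.57812918 -0.19700671  0.045     ]]
pad [ 0.5377 -0.0894] meas [[ 0.53670351 -0.09038168  0.066     ]]
roller meas [[ 0.60530882 -0.29686342  0.075     ]]
roller 0 [ 0.5709 -0.3016] az world -1.6440255577847513
roller 0.36 [ 0.6083 -0.2976] az world -1.2840255577847515
roller 0.74 [ 0.6435 -0.2794] az world -0.9040255577847514
roller 0.9 [ 0.6558 -0.268 ] az world -0.7440255577847514
roller 0.95 [ 0.6593 -0.264 ] az world -0.6940255577847514
bolt [[ 0.67083574 -0.35832441  0.05      ]] [[ 0.66496975 -0.35481609  0.        ]] pin [[ 0.65899876 -0.08141421  0.09      ]]
tape [[ 0.53443616  0.0373423   0.062     ]
 [ 0.53823073  0.0175579   0.062     ]
 [ 0.47148128 -0.00888884  0.062     ]
 [ 0.46274426  0.01455845  0.062     ]]
carton [[ 0.758 -0.206  0.037]
 [ 0.752 -0.27   0.037]
 [ 0.71  -0.266  0.037]
 [ 0.715 -0.201  0.037]]
post [[ 0.63583876 -0.2241576   0.045     ]]
[[289.33138825 212.32232645]
 [305.11177942 160.98474281]]
```

View pics/crop2.png

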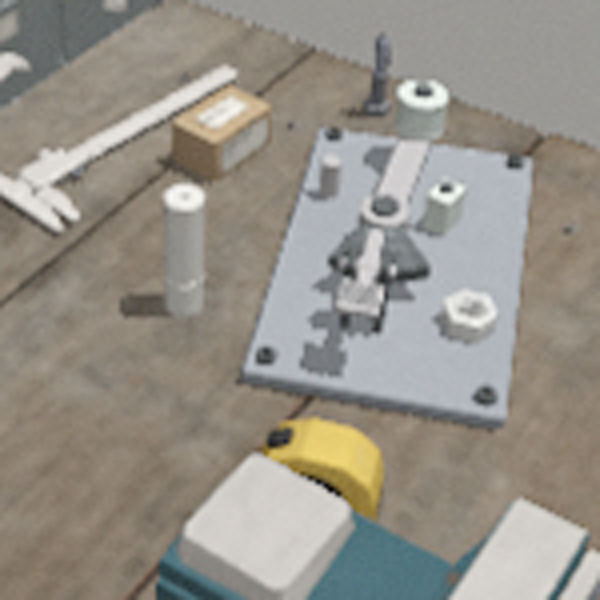

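Request:
{"op": "send_rows", "data": {"moves": [{"delta_rot": [0,0,1],"translation": [-0.84,-0.54,0],"claw": 1},{"delta_rot": [0,0,1],"translation": [-0.88,-0.47,0],"claw": 1},{"delta_rot": [0,0,1],"translation": [-0.92,-0.39,0],"claw": 1},{"delta_rot": [0,0,1],"translation": [-0.95,-0.31,0],"claw": 1},{"delta_rot": [0,0,1],"translation": [-0.97,-0.22,0],"claw": 1}], "newtons": 20}}

```text
t: 0.6
eef_pos: [0.2774, 0.3673, 0.2063]
tool_rot: [0.393, 0.919, -0.0, -0.0]
ft_force: [0.2, -0.3, -0.5]
opening: 0.616
gripper_force: 0.0
```

Request:
{"op": "send_rows", "data": {"moves": [{"delta_rot": [0,0,1],"translation": [-1,-0.14,0],"claw": 1},{"delta_rot": [0,0,1],"translation": [-1,-0.05,0],"claw": 1},{"delta_rot": [0,0,1],"translation": [-1,0.03,0],"claw": 1},{"delta_rot": [0,0,1],"translation": [-1,0.12,0],"claw": 1},{"delta_rot": [0,0,0.6],"translation": [-1,0.17,0],"claw": 1}]}}

```text
t: 1.1
eef_pos: [0.3648, 0.2442, 0.2064]
tool_rot: [0.569, 0.823, -0.0, -0.0]
ft_force: [-0.2, 0.7, 0.3]
opening: 0.176
gripper_force: 0.0
```

Request:
{"op": "send_rows", "data": {"moves": [{"delta_rot": [0,0,0],"translation": [-1,0.17,0],"claw": 1},{"delta_rot": [0,0,0],"translation": [-1,0.17,0],"claw": 1},{"delta_rot": [0,0,0],"translation": [-1,0.17,0],"claw": 1},{"delta_rot": [0,0,0],"translation": [-1,0.17,0],"claw": 1},{"delta_rot": [0,0,0],"translation": [-1,0.17,0],"claw": 1}]}}

```text
t: 1.6
eef_pos: [0.4419, 0.1131, 0.2064]
tool_rot: [0.567, 0.823, -0.0, -0.0]
ft_force: [0.3, 0.4, 0.1]
opening: 0.007
gripper_force: 0.0
```

```bash
cat >> h.py <<'E'
from scipy.spatial.transform import Rotation as Ro
def to(x,y,z):
    s=env.sense(); R=Ro.from_quat(s['tool_rot']).as_matrix(); d=np.array([x,y,z])-s['eef_pos']
    print('t',s['t'],'pos',s['eef_pos'].round(4),'yaz',np.rad2deg(np.arctan2(R[1,1],R[0,1])).round(2),'zax',R[:,2].round(3),'F',s['ft_force'].round(1),'op',round(s['opening'],2),'grip',s['gripper_force'])
    print('units',(R.T@d/.03).round(2))
E
python3 -c "
from h import *
to(.536,-.087,.11)"
```

```text
t 1.6 pos [0.4419 0.1131 0.2064] yaz 20.86 zax [-0.001  0.    -1.   ] F [0.3 0.4 0.1] op 0.01 grip 0.0
units [-7.35  0.56  3.21]
```

Request:
{"op": "send_rows", "data": {"moves": [{"delta_rot": [0,0,0],"translation": [-1,0.08,0],"claw": 1},{"delta_rot": [0,0,0],"translation": [-1,0.08,0],"claw": 1},{"delta_rot": [0,0,0],"translation": [-1,0.08,0],"claw": 1},{"delta_rot": [0,0,0],"translation": [-1,0.08,0],"claw": 1},{"delta_rot": [0,0,0],"translation": [-1,0.08,0.5],"claw": 1}]}}

```text
t: 2.1
eef_pos: [0.5077, -0.0229, 0.1927]
tool_rot: [0.567, 0.823, 0.001, 0.002]
ft_force: [-0.3, 1.0, -0.2]
opening: 0.005
gripper_force: 0.0
```

Request:
{"op": "send_rows", "data": {"moves": [{"delta_rot": [0,0,0],"translation": [-0.8,0.08,0.6],"claw": 1},{"delta_rot": [0,0,0],"translation": [-0.6,0.08,0.7],"claw": 1},{"delta_rot": [0,0,0],"translation": [0,0,0.7],"claw": 1},{"delta_rot": [0,0,0],"translation": [0,0,0.5],"claw": 1},{"delta_rot": [0,0,0],"translation": [0,0,0],"claw": 1}]}}

```text
t: 2.6
eef_pos: [0.5241, -0.0589, 0.1142]
tool_rot: [0.568, 0.823, -0.001, -0.003]
ft_force: [-0.6, -0.3, 0.4]
opening: 0.005
gripper_force: 0.0
```

```bash
python3 -c "
from h import *
to(.536,-.087,.07)
a=cams.read_camera('top')[150:280,190:350,::-1];b=cams.read_camera('scene')[150:280,220:380,::-1]
cv2.imwrite('pics/c3.png',cv2.resize(np.hstack([a,b]),None,fx=2.5,fy=2.5,interpolation=cv2.INTER_CUBIC))"
```

```text
t 2.6 pos [ 0.5241 -0.0589  0.1142] yaz 20.85 zax [-0.005  0.001 -1.   ] F [-0.6 -0.3  0.4] op 0.0 grip 0.0
units [-1.02  0.04  1.47]
```

View pics/c3.png

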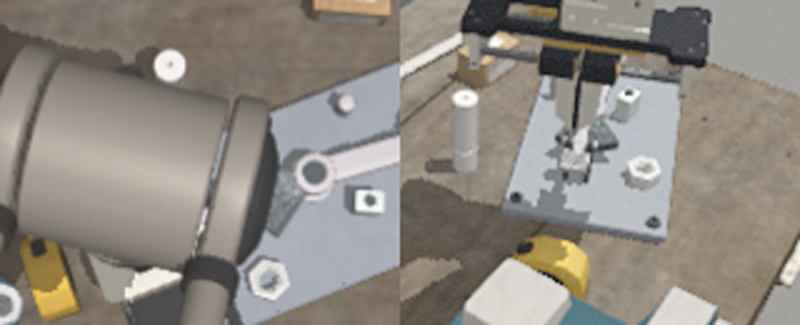

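The pad is visible below and beyond the closed fingers, in the right half near (575,160). The pin, carton and tape all stand clear. I'll move the last 30 mm and go down.

Request:
{"op": "send_rows", "data": {"moves": [{"delta_rot": [0,0,0],"translation": [-0.6,0.04,0],"claw": 1},{"delta_rot": [0,0,0],"translation": [-0.4,0,0.3],"claw": 1},{"delta_rot": [0,0,0],"translation": [0,0,0.5],"claw": 1},{"delta_rot": [0,0,0],"translation": [0,0,0.5],"claw": 1},{"delta_rot": [0,0,0],"translation": [0,0,0],"claw": 1}]}}

```text
t: 3.2
eef_pos: [0.5367, -0.0874, 0.0758]
tool_rot: [0.568, 0.823, -0.0, -0.002]
ft_force: [-0.1, 0.3, -0.2]
opening: 0.006
gripper_force: 0.0
```

```bash
python3 -c "
from h import *
to(.536,-.087,.06)"
```

```text
t 3.2 pos [ 0.5367 -0.0874  0.0758] yaz 20.82 zax [-0.003  0.001 -1.   ] F [-0.1  0.3 -0.2] op 0.01 grip 0.0
units [ 0.02 -0.02  0.53]
```

Request:
{"op": "send_rows", "data": {"moves": [{"delta_rot": [0,0,0],"translation": [0,0,0.2],"claw": 1},{"delta_rot": [0,0,0],"translation": [0,0,0.1],"claw": 1},{"delta_rot": [0,0,0],"translation": [0,0,0.1],"claw": 1},{"delta_rot": [0,0,0],"translation": [0,0,0.1],"claw": 1},{"delta_rot": [0,0,0],"translation": [0,0,0],"claw": 1}]}}

```text
t: 3.7
eef_pos: [0.5375, -0.0866, 0.0624]
tool_rot: [0.567, 0.824, 0.0, -0.0]
ft_force: [-0.3, -0.4, -0.5]
opening: 0.005
gripper_force: 0.0
```

Request:
{"op": "send_rows", "data": {"moves": [{"delta_rot": [0,0,0],"translation": [0,0,0.05],"claw": 1},{"delta_rot": [0,0,0],"translation": [0,0,0.05],"claw": 1},{"delta_rot": [0,0,0],"translation": [0,0,0.05],"claw": 1},{"delta_rot": [0,0,0],"translation": [0,0,0],"claw": 1},{"delta_rot": [0,0,0],"translation": [0,0,0],"claw": 1}]}}

```text
t: 4.2
eef_pos: [0.5376, -0.0867, 0.0581]
tool_rot: [0.567, 0.823, 0.0, -0.0]
ft_force: [0.0, -0.2, 0.4]
opening: 0.004
gripper_force: 0.0
```

```bash
python3 -c "
from h import *
to(.536,-.087,.06)
b=cams.read_camera('scene')[140:240,230:360,::-1]
print(proj('scene',[[.5376,-.0867,.0581],[.5377,-.0894,.066]])-[230,140])
cv2.imwrite('pics/c4.png',cv2.resize(b,None,fx=6,fy=6,interpolation=cv2.INTER_CUBIC))"
```

```text
t 4.2 pos [ 0.5376 -0.0867  0.0581] yaz 20.87 zax [-0.  0. -1.] F [ 0.  -0.2  0.4] op 0.0 grip 0.0
units [ 0.01 -0.05 -0.06]
[[57.95680661 75.51739499]
 [58.75604614 72.38337714]]
```

View pics/c4.png

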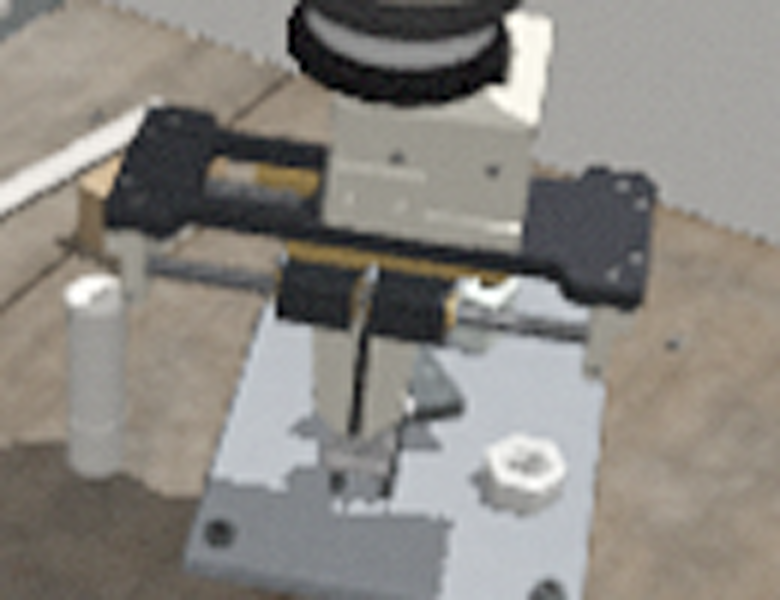

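The tips, at crop (350,438), look right at the pad's top surface, with the pad at about (355,460). The reading shows almost no force, so I'll keep going down.

Request:
{"op": "send_rows", "data": {"moves": [{"delta_rot": [0,0,0],"translation": [0,0,0.05],"claw": 1},{"delta_rot": [0,0,0],"translation": [0,0,0.05],"claw": 1},{"delta_rot": [0,0,0],"translation": [0,0,0],"claw": 1},{"delta_rot": [0,0,0],"translation": [0,0,0],"claw": 1},{"delta_rot": [0,0,0],"translation": [0,0,0],"claw": 1}]}}

```text
t: 4.75
eef_pos: [0.5376, -0.0867, 0.0551]
tool_rot: [0.567, 0.823, 0.0, -0.0]
ft_force: [0.6, 0.5, -0.3]
opening: 0.007
gripper_force: 0.0
```

```bash
python3 -c "
from h import *
to(.536,-.087,.06)
i=cams.read_camera('top')[:,:,::-1]; b=cams.read_camera('scene')[140:240,230:360,::-1]
cv2.imwrite('pics/c5.png',np.hstack([cv2.resize(i[150:270,280:400],(390,390)),cv2.resize(b,None,fx=3,fy=3.9)]))"
```

```text
t 4.75 pos [ 0.5376 -0.0867  0.0551] yaz 20.87 zax [ 0.  0. -1.] F [ 0.6  0.5 -0.3] op 0.01 grip 0.0
units [ 0.01 -0.05 -0.16]
```

View pics/c5.png

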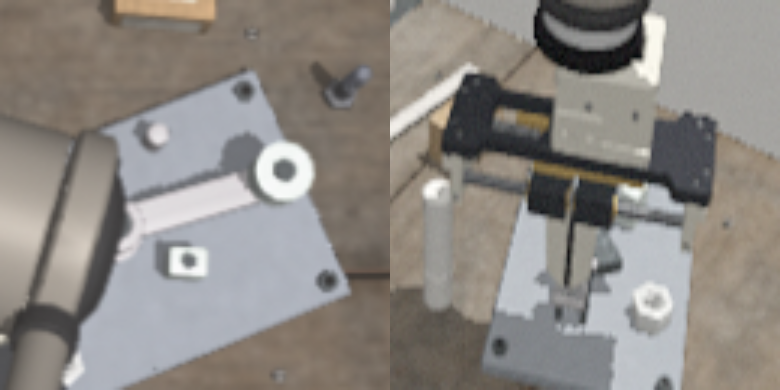

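```bash
python3 -c "
from h import *
b=cams.read_camera('scene')[:,:,::-1]; a=cv2.imread('pics/scene0.png')
f=lambda i:cv2.resize(i[195:235,265:315],(400,500),interpolation=cv2.INTER_CUBIC)
cv2.imwrite('pics/c6.png',np.hstack([f(a),f(b)]))
print(ray('scene',[290,213.7],.066),ray('scene',[290,213.7],.060))
k=np.array([265,195]);s=np.array([8,12.5])
for P in ([.5376,-.0867,.0551],[.5377,-.0894,.066],[.5367,-.0904,.066]): print((proj('scene',[P])-k)*s)
"
```

```text
[[ 0.53297816 -0.08705295  0.066     ]] [[ 0.53594907 -0.093204    0.06      ]]
[[182.86905798 268.23180088]]
[[190.04836911 217.2922142 ]]
[[194.69253939 216.48393872]]
```

View pics/c6.png

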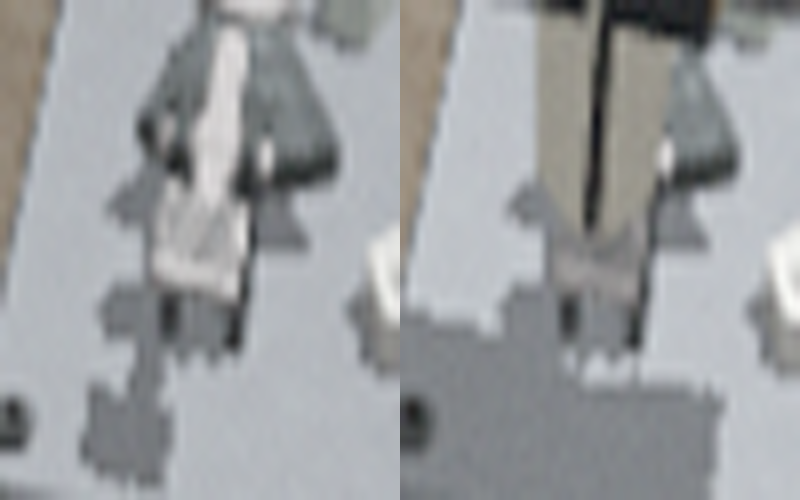

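The pad hasn't moved and its lower edge is still at row 300. The tips seem to end at about (190,238) in the right half, just above the pad. I'll go on down in small steps and watch the force.

Request:
{"op": "send_rows", "data": {"moves": [{"delta_rot": [0,0,0],"translation": [0,0,0.05],"claw": 1},{"delta_rot": [0,0,0],"translation": [0,0,0.05],"claw": 1},{"delta_rot": [0,0,0],"translation": [0,0,0],"claw": 1},{"delta_rot": [0,0,0],"translation": [0,0,0],"claw": 1},{"delta_rot": [0,0,0],"translation": [0,0,0],"claw": 1}]}}

```text
t: 5.4
eef_pos: [0.5376, -0.0867, 0.0521]
tool_rot: [0.567, 0.823, 0.0, 0.0]
ft_force: [-0.9, -0.2, -0.7]
opening: 0.007
gripper_force: 0.0
```

```bash
python3 -c "
from h import *
b=cams.read_camera('scene'); cv2.imwrite('pics/s7.png',b[:,:,::-1]); a=cv2.imread('pics/scene0.png')[:,:,::-1]
old=cv2.resize(cv2.imread('pics/c6.png')[:,400:,::-1],(50,40),interpolation=cv2.INTER_AREA)
for r in range(207,226): print(r,*[tuple(int(v) for v in im[r-o[0],c-o[1]]) for c in (285,289,292) for im,o in((a,(0,0)),(old,(195,265)),(b,(0,0)))])
s=env.sense();print(s['tau'])
"
```

```text
207 (94, 92, 91) (155, 152, 143) (153, 151, 142) (159, 158, 157) (40, 38, 38) (30, 30, 27) (204, 203, 202) (155, 153, 143) (154, 151, 142)
208 (92, 96, 100) (153, 150, 142) (156, 154, 143) (157, 156, 156) (47, 45, 44) (37, 37, 37) (212, 209, 210) (157, 154, 145) (154, 151, 141)
209 (132, 132, 136) (151, 149, 142) (154, 150, 142) (165, 162, 163) (46, 43, 43) (43, 43, 46) (204, 202, 202) (158, 155, 146) (155, 152, 143)
210 (147, 150, 151) (153, 152, 142) (153, 151, 139) (181, 180, 180) (53, 53, 52) (50, 48, 46) (203, 200, 201) (155, 152, 143) (153, 151, 142)
211 (163, 161, 163) (151, 151, 143) (158, 153, 144) (188, 187, 188) (69, 71, 67) (57, 59, 58) (174, 173, 173) (156, 152, 143) (156, 152, 141)
212 (174, 173, 174) (141, 141, 137) (155, 152, 145) (174, 173, 174) (79, 79, 76) (73, 71, 67) (151, 152, 153) (152, 149, 142) (152, 149, 138)
213 (183, 182, 181) (131, 131, 131) (146, 144, 140) (176, 175, 174) (109, 106, 105) (79, 77, 75) (163, 165, 167) (134, 134, 128) (149, 146, 137)
214 (175, 175, 176) (128, 127, 128) (130, 128, 127) (171, 170, 171) (122, 121, 120) (107, 106, 101) (165, 16
[... 1036 characters left out ...]
130, 134)
222 (104, 109, 111) (117, 119, 122) (112, 119, 121) (118, 121, 124) (130, 134, 139) (128, 130, 135) (111, 115, 117) (118, 122, 125) (118, 122, 126)
223 (137, 141, 145) (148, 152, 156) (151, 153, 158) (160, 165, 170) (170, 174, 179) (175, 181, 185) (131, 136, 139) (144, 146, 151) (141, 145, 150)
224 (145, 147, 153) (143, 148, 153) (147, 150, 155) (184, 188, 194) (195, 200, 205) (199, 202, 209) (169, 172, 178) (181, 184, 190) (182, 186, 190)
225 (145, 148, 154) (129, 133, 137) (128, 130, 135) (183, 187, 192) (169, 172, 177) (168, 173, 177) (179, 184, 188) (167, 170, 176) (170, 174, 178)
[-3.69816908e-04 -4.81563127e+01 -1.92284042e+01  3.33127182e-02
  8.02283431e-02  4.67862753e-05]
```

The tip dropped about 1 px for 3 mm while the pad stayed still, so there's no contact yet. I'll continue down.

Request:
{"op": "send_rows", "data": {"moves": [{"delta_rot": [0,0,0],"translation": [0,0,0.05],"claw": 1},{"delta_rot": [0,0,0],"translation": [0,0,0.05],"claw": 1},{"delta_rot": [0,0,0],"translation": [0,0,0],"claw": 1},{"delta_rot": [0,0,0],"translation": [0,0,0],"claw": 1},{"delta_rot": [0,0,0],"translation": [0,0,0],"claw": 1}]}}

```text
t: 5.95
eef_pos: [0.5376, -0.0867, 0.0491]
tool_rot: [0.567, 0.823, 0.0, 0.0]
ft_force: [0.8, 0.1, 0.8]
opening: 0.006
gripper_force: 0.0
```

```bash
python3 -c "
from h import *
b=cams.read_camera('scene')[:,:,::-1]; t=cams.read_camera('top')[:,:,::-1]
f=lambda i:cv2.resize(i[190:230,265:315],(800,600),interpolation=cv2.INTER_CUBIC)
im=f(b); P=proj('scene',[[.5376,-.0867,.0491],[.5376,-.0867,.066]])
for p in P: cv2.circle(im,tuple(int(v) for v in (p-[265,190]+.5)*[16,15]),4,(0,0,255),-1)
# pad corners
import itertools
y=.363;R=np.array([[np.cos(y),-np.sin(y)],[np.sin(y),np.cos(y)]])
Q=[[*(np.array([.5599,-.2040])+R@[.02+a*.013,.115+c*.013]),.066] for a,c in((-1,-1),(1,-1),(1,1),(-1,1))]
q=((proj('scene',Q)-[265,190]+.5)*[16,15]).astype(int)
cv2.polylines(im,[q],True,(0,255,0),1)
cv2.imwrite('pics/c8.png',im)
"
```

```text
(no output)
```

View pics/c8.png

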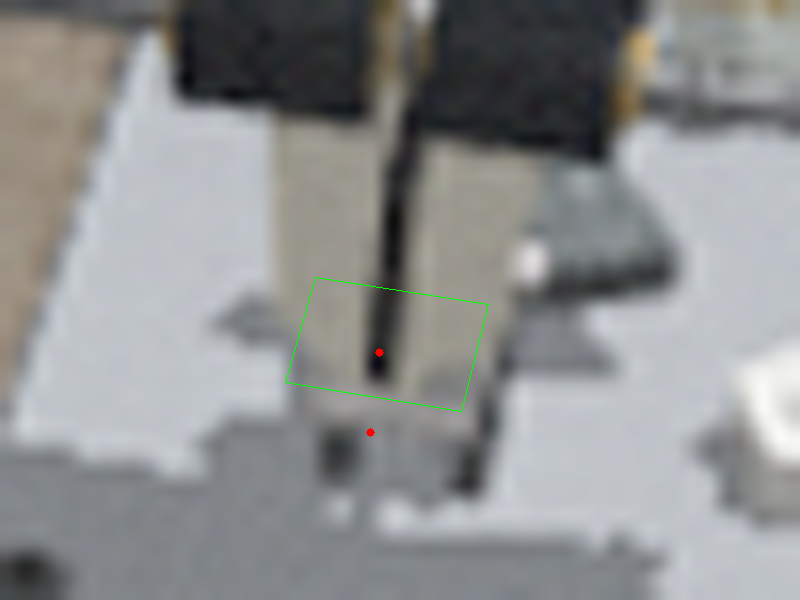

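The tip is at (378,382), just at the near edge of the pad's top. The pad is still up, with its front edge near row 425. I'll keep descending in small steps.

Request:
{"op": "send_rows", "data": {"moves": [{"delta_rot": [0,0,0],"translation": [0,0,0.05],"claw": 1},{"delta_rot": [0,0,0],"translation": [0,0,0.05],"claw": 1},{"delta_rot": [0,0,0],"translation": [0,0,0],"claw": 1},{"delta_rot": [0,0,0],"translation": [0,0,0],"claw": 1},{"delta_rot": [0,0,0],"translation": [0,0,0],"claw": 1}]}}

```text
t: 6.55
eef_pos: [0.5376, -0.0867, 0.0462]
tool_rot: [0.567, 0.823, 0.0, 0.0]
ft_force: [-0.6, -0.1, 2.5]
opening: 0.003
gripper_force: 1.0
```

```bash
python3 -c "
from h import *
to(.536,-.087,.05)
b=cams.read_camera('scene'); a=cv2.imread('pics/s7.png')[:,:,::-1]
d=np.abs(b.astype(int)-a).sum(2)[200:226,280:300]
for r in range(len(d)): print(200+r,*['%3d'%v for v in d[r]])
"
```

```text
t 6.55 pos [ 0.5376 -0.0867  0.0462] yaz 20.87 zax [ 0.  0. -1.] F [-0.6 -0.1  2.5] op 0.0 grip 1.0374114048318006
units [ 0.01 -0.05 -0.13]
200   4   0  15   9  23   6  14  22  10  52   9  82 145 184 283 314 371 352 328 281
201   3   6  25   5   7   3   4  18   2   8  15   1  22  28  74  65  80  90 139 156
202   2   3  30   3   9   4   4   6   1   4   8   5   5   5  21  19   5   5  12  41
203  11   4  37   5   2   5  12   9   7   6  17  17   6   2  13   5   5  11  46  65
204   4   8  20   2   4  13   4   1   9   9  12   4   4   6   2   7   4   3   9   4
205   4   9  42   7  13   6   0  10  10  10   4  13   6   5   5   3   5  14  36  26
206   4   8  31   6  14  12   5   5   4  12   3   3   4   4   3   9  11   8  15  17
207   2   4  30   7   4   3   3   4   7  12   2   2   5   3   4   7   3   2   0  25
208   5   2   9   4   9   5   7  15   8  12   3   3   4   5   7   8   8  30   1   6
209   3  12  14   1   1   3   6  12   7  33   2   7   8   6   5  15  22  71  16   9
210   6  10  44  11   6   6   1   6   5  11  12   2   3   2  15  12   6   5  10   3
211  16  18  37  21   5   8   2   7
[... 524 characters left out ...]
  10   8  10  11   7   3   6
218   4   4   4   4  13   3   3   2   4   5   2   7   9   2   7  16  10   8   1  13
219   5  11   2   4   7   8   9  11   5   7   2   4   3   7  16   9   9   3   1   1
220   5   3   2   5   7   7   4   1   3   3   4   8   9   2   5   4   2   1   3   3
221   5   2   5   2   4   3  16   9  10   1   5   7   1   3  11   6   3   7   0   7
222   4   3   5   4   7   7   5   8   3   4   6   9   5   7  14   5   3   3   6   1
223   2   4  14   2   2   9   8   1   1   3   2   7   3   9   2   0   2   5   5   3
224   6   9   7  12  10   4   4  39  78   7   8   5   3  29  73   1   3   1   8   3
225   7   4   4   4   2   3   2  53  83   8   4   1   3  30  77   3   5   2   5   2
```

Contact: 2.5 N at a reported z of 0.046, so the tips really end about 19 mm above the reported TCP. I'll push through the stroke.

Request:
{"op": "send_rows", "data": {"moves": [{"delta_rot": [0,0,0],"translation": [0,0,0.05],"claw": 1},{"delta_rot": [0,0,0],"translation": [0,0,0.05],"claw": 1},{"delta_rot": [0,0,0],"translation": [0,0,0.05],"claw": 1},{"delta_rot": [0,0,0],"translation": [0,0,0],"claw": 1},{"delta_rot": [0,0,0],"translation": [0,0,0],"claw": 1}]}}

```text
t: 7.1
eef_pos: [0.5376, -0.0864, 0.0418]
tool_rot: [0.567, 0.823, 0.0, -0.0]
ft_force: [-0.2, 3.1, 4.7]
opening: 0.004
gripper_force: 2.5
```

Request:
{"op": "send_rows", "data": {"moves": [{"delta_rot": [0,0,0],"translation": [0,0,0.05],"claw": 1},{"delta_rot": [0,0,0],"translation": [0,0,0.05],"claw": 1},{"delta_rot": [0,0,0],"translation": [0,0,0],"claw": 1},{"delta_rot": [0,0,0],"translation": [0,0,0],"claw": 1},{"delta_rot": [0,0,0],"translation": [0,0,0],"claw": 1}]}}

```text
t: 7.6
eef_pos: [0.5376, -0.0862, 0.0388]
tool_rot: [0.567, 0.823, 0.0, -0.0]
ft_force: [-1.5, 2.9, 4.9]
opening: -0.0
gripper_force: 3.2
```

Request:
{"op": "send_rows", "data": {"moves": [{"delta_rot": [0,0,0],"translation": [0,0,0.05],"claw": 1},{"delta_rot": [0,0,0],"translation": [0,0,0.05],"claw": 1},{"delta_rot": [0,0,0],"translation": [0,0,0],"claw": 1},{"delta_rot": [0,0,0],"translation": [0,0,0],"claw": 1},{"delta_rot": [0,0,0],"translation": [0,0,0],"claw": 1}]}}

```text
t: 8.1
eef_pos: [0.5376, -0.0862, 0.0361]
tool_rot: [0.567, 0.824, 0.0, -0.0]
ft_force: [-1.7, 3.3, 7.8]
opening: 0.001
gripper_force: 4.3
```

```bash
cat >> h.py <<'E'
def roller():
    t=cams.read_camera('top'); g=cv2.cvtColor(t,cv2.COLOR_RGB2GRAY); m=(g>225).astype('uint8'); m[:,:300]=0;m[:170]=0;m[260:]=0
    c,_=cv2.findContours(m,0,2)
    for k in c:
        if cv2.contourArea(k)>80:
            (u,v),r=cv2.minEnclosingCircle(k); P=ray('top',[u,v],.07)[0]; d=P[:2]-[.5783,-.1969]
            print('blob',u,v,r,'xy',P.round(4),'rad',np.linalg.norm(d).round(4),'q',(np.arctan2(d[1],d[0])+1.644).round(3))
E
python3 -c "
from h import *
to(.536,-.087,.05);roller()"
```

```text
t 8.1 pos [ 0.5376 -0.0862  0.0361] yaz 20.87 zax [ 0.     0.001 -1.   ] F [-1.7  3.3  7.8] op 0.0 grip 4.294533838983625
units [-0.   -0.06 -0.46]
blob 369.9718322753906 219.76055908203125 8.81440544128418 xy [ 0.571 -0.302  0.07 ] rad 0.1053 q 0.003
```

The arm has sprung home (q≈0). I'll press on to the stop so that the stroke is full.

Request:
{"op": "send_rows", "data": {"moves": [{"delta_rot": [0,0,0],"translation": [0,0,0.05],"claw": 1},{"delta_rot": [0,0,0],"translation": [0,0,0.05],"claw": 1},{"delta_rot": [0,0,0],"translation": [0,0,0],"claw": 1},{"delta_rot": [0,0,0],"translation": [0,0,0],"claw": 1},{"delta_rot": [0,0,0],"translation": [0,0,0],"claw": 1}]}}

```text
t: 8.65
eef_pos: [0.5379, -0.0863, 0.0352]
tool_rot: [0.567, 0.824, 0.001, 0.001]
ft_force: [-7.3, 5.5, 24.7]
opening: 0.007
gripper_force: 13.0
```

Stop reached (25 N). I'll lift off, then go over the roller and open the fingers.

Request:
{"op": "send_rows", "data": {"moves": [{"delta_rot": [0,0,0],"translation": [0,0,-0.3],"claw": 1},{"delta_rot": [0,0,0],"translation": [0,0,-0.7],"claw": 1},{"delta_rot": [0,0,0],"translation": [0,0,-1],"claw": 1},{"delta_rot": [0,0,0],"translation": [0,0,-1],"claw": 1},{"delta_rot": [0,0,0],"translation": [0,0,0],"claw": 1}]}}

```text
t: 9.15
eef_pos: [0.54, -0.0877, 0.1263]
tool_rot: [0.567, 0.823, 0.001, 0.004]
ft_force: [0.4, -0.2, -0.3]
opening: 0.008
gripper_force: 0.0
```

Request:
{"op": "send_rows", "data": {"moves": [{"delta_rot": [0,0,1],"translation": [-0.8,0,0],"claw": -1},{"delta_rot": [0,0,1],"translation": [-1,0,0],"claw": -1},{"delta_rot": [0,0,1],"translation": [-1,0,0],"claw": -1},{"delta_rot": [0,0,1],"translation": [-1,0,0],"claw": -1},{"delta_rot": [0,0,1],"translation": [-1,0,0],"claw": -1}]}}

```text
t: 9.65
eef_pos: [0.5633, -0.2285, 0.1212]
tool_rot: [0.733, 0.68, -0.0, -0.001]
ft_force: [0.3, 0.5, -0.1]
opening: 0.395
gripper_force: 0.0
```

```bash
python3 -c "
from h import *
to(.571,-.302,.1)"
```

```text
t 9.65 pos [ 0.5633 -0.2285  0.1212] yaz -4.32 zax [-0.001  0.001 -1.   ] F [ 0.3  0.5 -0.1] op 0.4 grip 0.0
units [-2.43  0.44  0.71]
```

Request:
{"op": "send_rows", "data": {"moves": [{"delta_rot": [0,0,0],"translation": [-1,0.2,0],"claw": -1},{"delta_rot": [0,0,0],"translation": [-0.9,0.2,0],"claw": -1},{"delta_rot": [0,0,0],"translation": [-0.2,0,0.2],"claw": -1},{"delta_rot": [0,0,0],"translation": [0,0,0],"claw": -1},{"delta_rot": [0,0,0],"translation": [0,0,0],"claw": -1}]}}

```text
t: 10.15
eef_pos: [0.5704, -0.2898, 0.1155]
tool_rot: [0.732, 0.681, -0.0, -0.001]
ft_force: [0.1, -0.5, 0.0]
opening: 0.826
gripper_force: 0.0
```

```bash
python3 -c "
from h import *
to(.571,-.302,.024)"
```

```text
t 10.15 pos [ 0.5704 -0.2898  0.1155] yaz -4.12 zax [-0.002  0.002 -1.   ] F [ 0.1 -0.5  0. ] op 0.83 grip 0.0
units [-0.41  0.06  3.05]
```

Request:
{"op": "send_rows", "data": {"moves": [{"delta_rot": [0,0,0],"translation": [-0.4,0.04,0.3],"claw": -1},{"delta_rot": [0,0,0],"translation": [0,0,0.5],"claw": -1},{"delta_rot": [0,0,0],"translation": [0,0,0.5],"claw": -1},{"delta_rot": [0,0,0],"translation": [0,0,0.3],"claw": -1},{"delta_rot": [0,0,0],"translation": [0,0,0],"claw": -1}]}}

```text
t: 10.65
eef_pos: [0.5705, -0.3023, 0.0669]
tool_rot: [0.732, 0.681, -0.0, -0.001]
ft_force: [0.9, -0.1, 0.4]
opening: 0.998
gripper_force: 0.0
```

```bash
python3 -c "
from h import *
to(.571,-.302,.024)
b=cams.read_camera('scene')[130:250,220:370,::-1]
cv2.imwrite('pics/c9.png',cv2.resize(b,None,fx=5,fy=5,interpolation=cv2.INTER_CUBIC))
print((proj('scene',[[.571,-.302,.07]])-[220,130])*5)"
```

```text
t 10.65 pos [ 0.5705 -0.3023  0.0669] yaz -4.1 zax [-0.002  0.002 -1.   ] F [ 0.9 -0.1  0.4] op 1.0 grip 0.0
units [0.01 0.02 1.43]
[[483.53021911 178.13400092]]
```

View pics/c9.png

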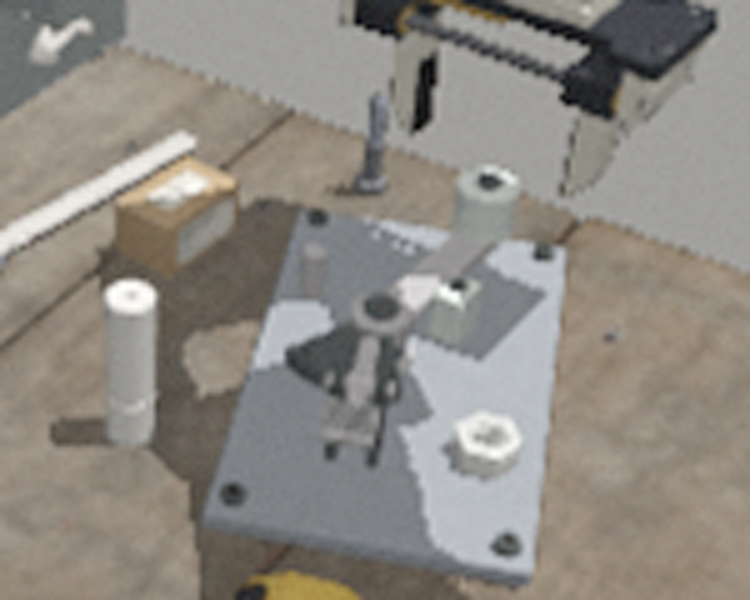

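The open fingers, with tips at (415,130) and (570,190), straddle the roller top at (487,180). The lever is up, and the pin, carton and tape are untouched. I'll go down around the roller and close.

Request:
{"op": "send_rows", "data": {"moves": [{"delta_rot": [0,0,0],"translation": [0,0,0.3],"claw": -1},{"delta_rot": [0,0,0],"translation": [0,0,0.4],"claw": -1},{"delta_rot": [0,0,0],"translation": [0,0,0.4],"claw": -1},{"delta_rot": [0,0,0],"translation": [0,0,0.25],"claw": -1},{"delta_rot": [0,0,0],"translation": [0,0,0],"claw": -1}]}}

```text
t: 11.2
eef_pos: [0.5704, -0.3024, 0.0262]
tool_rot: [0.732, 0.681, -0.0, -0.002]
ft_force: [0.5, 0.3, -0.6]
opening: 1.004
gripper_force: 0.0
```

Request:
{"op": "send_rows", "data": {"moves": [{"delta_rot": [0,0,0],"translation": [0,0,0],"claw": 0.2},{"delta_rot": [0,0,0],"translation": [0,0,0],"claw": 0.2},{"delta_rot": [0,0,0],"translation": [0,0,0],"claw": 0.2},{"delta_rot": [0,0,0],"translation": [0,0,0],"claw": 0.2},{"delta_rot": [0,0,0],"translation": [0,0,0],"claw": 0.2}], "newtons": 20}}

```text
t: 11.7
eef_pos: [0.5714, -0.3031, 0.0284]
tool_rot: [0.732, 0.681, 0.0, 0.0]
ft_force: [0.4, 0.6, 0.0]
opening: 0.615
gripper_force: 0.0
```

Request:
{"op": "send_rows", "data": {"moves": [{"delta_rot": [0,0,0],"translation": [0,0,0],"claw": 1},{"delta_rot": [0,0,0],"translation": [0,0,0],"claw": 1},{"delta_rot": [0,0,0],"translation": [0,0,0],"claw": 1},{"delta_rot": [0,0,0],"translation": [0,0,0],"claw": 1},{"delta_rot": [0,0,0],"translation": [0,0,0],"claw": 1}]}}

```text
t: 12.2
eef_pos: [0.5707, -0.3031, 0.0281]
tool_rot: [0.732, 0.681, -0.0, -0.0]
ft_force: [-2.6, -0.3, 0.9]
opening: 0.388
gripper_force: 20.0
```

```bash
python3 -c "
from h import *
to(.571,-.302,.024)"
```

```text
t 12.2 pos [ 0.5707 -0.3031  0.0281] yaz -4.13 zax [-0.001  0.    -1.   ] F [-2.6 -0.3  0.9] op 0.39 grip 20.00018745660782
units [0.04 0.01 0.14]
```

Request:
{"op": "send_rows", "data": {"moves": [{"delta_rot": [0,0,-1],"translation": [0.01,0.3,0],"claw": 1},{"delta_rot": [0,0,-1],"translation": [0.01,0.3,0],"claw": 1},{"delta_rot": [0,0,-1],"translation": [0.01,0.3,0],"claw": 1},{"delta_rot": [0,0,-1],"translation": [0.01,0.3,0],"claw": 1},{"delta_rot": [0,0,-1],"translation": [0.01,0.3,0],"claw": 1}], "newtons": 40}}

```text
t: 12.7
eef_pos: [0.6157, -0.2964, 0.0281]
tool_rot: [0.566, 0.824, 0.001, -0.001]
ft_force: [-2.2, 2.9, 3.8]
opening: 0.384
gripper_force: 40.0
```

```bash
cat >> h.py <<'E'
def q():
    s=env.sense(); d=s['eef_pos'][:2]-[.5783,-.1975]
    print('q',np.arctan2(d[1],d[0])+1.644,'rad',np.hypot(*d))
E
python3 -c "
from h import *
q();to(*[.5783+.105*np.cos(-.744),-.1975+.105*np.sin(-.744),.028])"
```

```text
q 0.4351358924931992 rad 0.10571086956014318
t 12.7 pos [ 0.6157 -0.2964  0.0281] yaz 21.0 zax [-0.     0.001 -1.   ] F [-2.2  2.9  3.8] op 0.38 grip 39.999732971191406
units [0.39 1.57 0.  ]
```

Request:
{"op": "send_rows", "data": {"moves": [{"delta_rot": [0,0,-1],"translation": [0.01,0.3,0],"claw": 1},{"delta_rot": [0,0,-1],"translation": [0.01,0.3,0],"claw": 1},{"delta_rot": [0,0,-1],"translation": [0.01,0.3,0],"claw": 1},{"delta_rot": [0,0,-1],"translation": [0.01,0.3,0],"claw": 1},{"delta_rot": [0,0,-1],"translation": [0.01,0.3,0],"claw": 1}]}}

```text
t: 13.2
eef_pos: [0.6534, -0.2723, 0.0281]
tool_rot: [0.375, 0.927, 0.001, -0.0]
ft_force: [-2.2, 0.5, 2.0]
opening: 0.38
gripper_force: 40.0
```

Request:
{"op": "send_rows", "data": {"moves": [{"delta_rot": [0,0,-0.3],"translation": [0.01,0.1,0],"claw": 1},{"delta_rot": [0,0,0],"translation": [0,0.05,0],"claw": 1},{"delta_rot": [0,0,0],"translation": [0,0,0],"claw": 1},{"delta_rot": [0,0,0],"translation": [0,0,0],"claw": 1},{"delta_rot": [0,0,0],"translation": [0,0,0],"claw": 1}]}}

```text
t: 13.7
eef_pos: [0.6557, -0.2699, 0.0281]
tool_rot: [0.364, 0.931, -0.0, -0.0]
ft_force: [-2.3, -3.6, 0.9]
opening: 0.385
gripper_force: 40.0
```

```bash
python3 -c "
from h import *
q();to(*[.5783+.105*np.cos(-.744),-.1975+.105*np.sin(-.744),.028])"
```

```text
q 0.8916373256445133 rad 0.10600237248608904
t 13.7 pos [ 0.6557 -0.2699  0.0281] yaz 47.3 zax [-0. -0. -1.] F [-2.3 -3.6  0.9] op 0.39 grip 40.00001907348633
units [0.03 0.03 0.  ]
```

Request:
{"op": "send_rows", "data": {"moves": [{"delta_rot": [0,0,0],"translation": [0,0.04,0],"claw": 1},{"delta_rot": [0,0,0],"translation": [0,0.04,0],"claw": 1},{"delta_rot": [0,0,0],"translation": [0,0,0],"claw": 1},{"delta_rot": [0,0,0],"translation": [0,0,0],"claw": 1},{"delta_rot": [0,0,0],"translation": [0,0,0],"claw": 1}]}}

```text
t: 14.2
eef_pos: [0.6566, -0.269, 0.028]
tool_rot: [0.363, 0.932, -0.001, -0.001]
ft_force: [-6.6, -7.3, 1.5]
opening: 0.381
gripper_force: 40.0
```

```bash
python3 -c "
from h import *
q();to(.656,-.268,.028)"
```

```text
q 0.9040573789271643 rad 0.10598599689312428
t 14.2 pos [ 0.6566 -0.269   0.028 ] yaz 47.37 zax [-0.002 -0.001 -1.   ] F [-6.6 -7.3  1.5] op 0.38 grip 40.005767941474915
units [0.04 0.01 0.  ]
```

Request:
{"op": "send_rows", "data": {"moves": [{"delta_rot": [0,0,0],"translation": [0,0.05,0],"claw": 1},{"delta_rot": [0,0,0],"translation": [0,0.05,0],"claw": 1},{"delta_rot": [0,0,0],"translation": [0,0,0],"claw": 1},{"delta_rot": [0,0,0],"translation": [0,0,0],"claw": 1},{"delta_rot": [0,0,0],"translation": [0,0,0],"claw": 1}]}}

```text
t: 14.7
eef_pos: [0.657, -0.2685, 0.028]
tool_rot: [0.363, 0.932, -0.002, -0.002]
ft_force: [-11.1, -10.4, 3.3]
opening: 0.382
gripper_force: 40.0
```

```bash
python3 -c "
from h import *
q();to(.656,-.268,.028)"
```

```text
q 0.9103238436367287 rad 0.10599280495673853
t 14.7 pos [ 0.657  -0.2685  0.028 ] yaz 47.38 zax [-0.005 -0.003 -1.   ] F [-11.1 -10.4   3.3] op 0.38 grip 40.031304359436035
units [ 0.04 -0.01  0.  ]
```

Request:
{"op": "send_rows", "data": {"moves": [{"delta_rot": [0,0,0],"translation": [0,0.05,0],"claw": 1},{"delta_rot": [0,0,0],"translation": [0,0.05,0],"claw": 1},{"delta_rot": [0,0,0],"translation": [0,0,0],"claw": 1},{"delta_rot": [0,0,0],"translation": [0,0,0],"claw": 1},{"delta_rot": [0,0,0],"translation": [0,0,0],"claw": 1}]}}

```text
t: 15.2
eef_pos: [0.6572, -0.2683, 0.0279]
tool_rot: [0.364, 0.931, -0.004, -0.003]
ft_force: [-18.3, -17.0, 4.8]
opening: 0.386
gripper_force: 40.1
```

```bash
python3 -c "
from h import *
q();to(.656,-.268,.028)
t=cams.read_camera('top');b=cams.read_camera('scene')
f=lambda i:cv2.resize(i[:,:,::-1],(400,300),interpolation=cv2.INTER_AREA)
cv2.imwrite('pics/c10.png',np.vstack([np.hstack([cv2.resize(i[130:280,190:390,::-1],(400,300)) for i in (t,)]+[cv2.resize(b[130:280,210:410,::-1],(400,300))]),np.hstack([f(t),f(b)])]))"
```

```text
q 0.9125712434881752 rad 0.10601577131777735
t 15.2 pos [ 0.6572 -0.2683  0.0279] yaz 47.33 zax [-0.008 -0.005 -1.   ] F [-18.3 -17.    4.8] op 0.39 grip 40.062004923820496
units [ 0.04 -0.02 -0.  ]
```

View pics/c10.png

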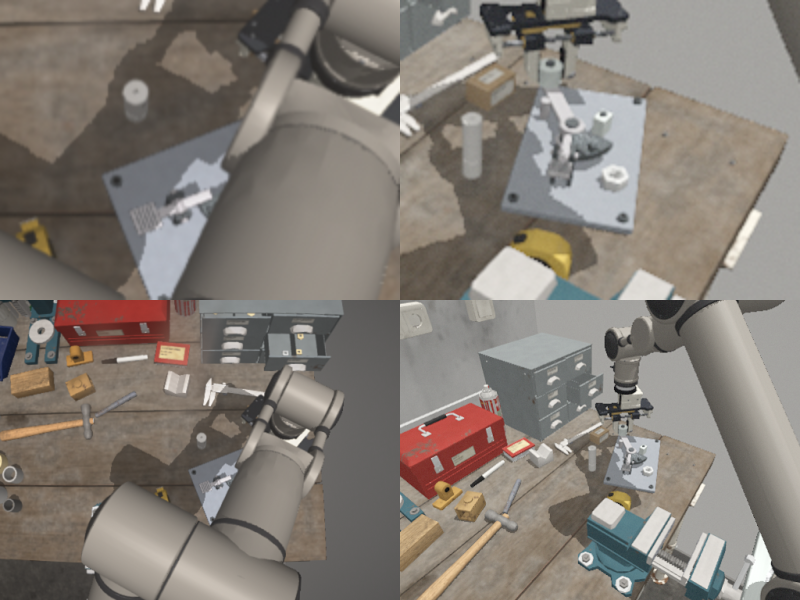

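The picture shows the roller held between the fingers with the arm swung back. The pin, carton and tape stand where they were, and the lever is up. The last 3 mm push moved the arm only 0.2 mm at 25 N, so it is hard on the rear stop.

```bash
python3 -c "
from h import *
print(env.hand_in())"
```

```text
the job is handed in; nothing more can be done
None
```

I tripped the lever through its full stroke and the arm sprang home. The lever came up again, and the fingers then pushed the roller back past both clicks. At hand-in they were holding the arm hard on its rear stop at about 25 N; the pin, carton and tape looked undisturbed in the last picture.

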